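Slide the desk lamp home and switch it on

TASK

Slide the desk lamp across the glass, without lifting or tipping it, until its round base rests against both short brass posts. Then, leaving the lamp there, flip the white toggle switch on its base over to the on side (the side towards the posts) with a light fingertip push. Be gentle with the lamp throughout and leave the other objects where they stand.

Things in the scene. Friction and masses are not known exactly. Their poses are not given: they have to be found in the camera images.
- lamp: Desk lamp, loose, 0.6 to 0.9 kg; its felt foot slides on the glass at about 2 to 7 N. Origin: centre of the underside of its round base, z up. Base: steel disc 160 mm in diameter, 32 mm high, with a dark wood top. Do not push the lamp or its switch with more than 20 N.
- shade (a point): Centre of the lower rim of the lamp's dark shade (160 mm diameter, from 240 to 365 mm above the table), at x=+30, y=-190 mm of the lamp. A gooseneck 14 mm thick rises from the base at x=+20, y=-56 mm of the lamp, upright to 110 mm and then leaning to -y to the shade. The space above the switch is free.
- slot (a point): Middle of the slot for the white switch block, on the base's top, 33 mm up, at x=0, y=+30 mm of the lamp; axes as the lamp's. The block (36 mm along x, 24 mm along y, top 49 mm above the table) was fitted by hand: its middle lies anywhere from x=-16 to x=+16 mm of this point, is fixed there and is not measured. Find the lever by touch or sight.
- toggle (a joint): White toggle lever on the switch block, in rad: 0 = off, leaning 0.25 rad to the lamp's -x; 0.5 = on, leaning as far to +x. Pivot 45 mm above the table at the block's middle; 14 mm ball at its end, centre 86 mm above the table, 10 mm to -x (off) or +x (on) of the pivot. Over-centre: resists with 6 to 8 N at the ball, falling to none at 0.25 rad, then snaps over by itself.
- stop: Fixed pair of upright brass posts, 28 mm diameter (31 mm at their top rims), 74 mm high, standing at y=-58 and y=+58 mm, with a thin bar between them 52 mm up. Origin: midway between the posts on the table. Its -x side faces the lamp; the lamp starts about 50 to 80 mm short of home on that side.
- nest (a point): Point on the table where the centre of the lamp's base lies when the base touches both posts: 74 mm to -x of the stop's origin. Axes as the stop's.
- mug: White mug, 76 mm diameter, 90 mm high; bystander. Origin: centre of underside.
- carton: Bulb carton, 60 x 60 x 100 mm high; bystander. Origin: centre of underside.
- candle: Candle in an amber glass, 70 mm diameter, 60 mm high; bystander. Origin: centre of underside.

How it is judged (in metres and radians):
On the way, in this order (a step that is already met when the one before it is completed fails the run):
1. the lamp's base rests against both posts, its switch still off (horizontal distance between lamp and nest below 0.004 m and value of joint toggle below 0.12 rad), for 0.2 s.
2. the toggle is flipped fully on (value of joint toggle above 0.44 rad), for 0.2 s.
At the end, for the whole second after the job is handed in: The toggle is fully on (above 0.44 rad), the lamp stands upright (within 0.03 rad) and still with the centre of its base within 4 mm of the point where it touches both posts (value of joint toggle above 0.44 rad and horizontal distance between lamp and nest below 0.004 m and angle between lamp's own z axis and vertical below 0.03 rad and linear speed of lamp below 0.01 m/s).
It fails at once if the lamp or its switch is pushed with more than 20 N (contact force between any of the fingers, the arm and lamp above 20 N).
It fails at once if the lamp is tipped by more than 0.12 rad (angle between lamp's own z axis and vertical above 0.12 rad).
It fails at once if the lamp is lifted off the table (height (world z) of lamp above 0.015 m).
It fails at once if a bystander is moved by more than 20 mm (distance of any of mug, carton, candle from where it was at the start of the episode above 0.02 m).
It also fails if it takes over 69 s, if anything falls off the work surface, if the arm or the gripper's body presses on something with over 40 N, if the wrist force passes 120 N, or if a joint passes its speed limit or range.

ROBOT

A 6-joint arm with a two-finger parallel gripper is mounted at the origin on the work surface. World frame = base frame: x ahead of the robot, y to its left, z up, the work surface at z = 0. Lengths are in m, angles in degrees, forces in N, time in s.
With the tool pointing down it reaches from about 0.25 to 0.725 m from the base axis. Payload 9.7 kg.
Tool frame: the origin (TCP) lies on the centre line of the jaws, within the pads' length; the fingertips stand 19 mm ahead of it and the grasp point (between the pads) is the TCP; z points along the fingers, y is the direction in which the jaws open and shut (so a half turn about z gives the same grasp; the last joint's range is limited). The gripper opens to 85 mm and grips with 20 to 120 N. Pads are 22 mm wide; open, the fingers measure 114 mm over their backs; the gripper's body (76 mm by 85 mm) begins 54 mm behind the grasp point. The pads swing forward as they close: fully open they stand 13 mm farther back than shut.
Start: joints at [-72.88, 4.979, 10.078, 95.1, 0, 90], TCP at [0.162, -0.526, 0.25] pointing down, gripper open.
Joint ranges: [-179.16, 179.16], [-48.56, 103.87], [-65.8, 70.77], [-126.05, 130.52], [-82.76, 87.17], [-180, 180]. Speed limits (degrees/s): [127.2, 127.2, 147.25, 180, 180, 180].

INTERFACE

Orientations are given as [roll, pitch, yaw] about the fixed x, y, z axes, in that order (R = Rz(yaw) Ry(pitch) Rx(roll)).
In Python, from workcell import bot gives the robot as it stands.
- The arm moves only by the tool servo_tool, never from a script. Its argument "motion" is a list that holds one entry, the list of rows, each a list of 6 numbers: the shift along the tool's x, y, z in mm, then the turn, a rotation vector about the tool's x, y, z in rad. A call has 1 to 5 rows; each row shifts and turns the commanded pose from where the row before left it, along the tool's axes as they then stand; what a row does not reach is not made up. A row lasts 1/10 s, in which the tool goes at most 50 mm and 8.59 degrees, less where a joint would pass 70% of its speed; a pose out of reach is approached as far as the arm can. A call is refused whole if a number of a shift passes 50 or a number of a turn 0.15, either way. A call with a gripper value outside its range is refused whole. "gripper" is the finger opening in mm, from 0 to 85.4, set as the call begins (left out, the last holds). The fingers move at their own pace and stop on an object; "newtons" is the grip in N (left out, the last holds). Time passes only in rows, so rows that do not move let the fingers close. It gives the time, the measured TCP pose, the force and the opening at its end, in the units of the state.
- bot.get_obs(): the state, without advancing time (a new reading comes with each control period).
- bot.camera(name): name is "side" or "top" or "wrist"; returns a dict with "color" (384x512x3 uint8, red, green, blue), "fx", "fy", "cx", "cy" (pixels), "R" (3x3) and "t" (3): a world point X has camera coordinates R X + t. Camera axes: x right, y down, z forward; pixel columns grow to the right and rows downward; lengths in m; the calibration is good to about 2 mm. A picture is of the moment at which its call begins. There is no depth.
- bot.job_done(): hands the job in, once; it reports no verdict.
Trained networks look in a picture, given as the dict that the camera call returned (one of the last four; its "shot" number tells which), for a name from the list of things; names that differ only in an ending like _2 or _b are one class to them, and where a whole thing is asked for, a point or a joint stands for the part that bears it (a point fixed in the world has none). Each returns a list of dicts, best first, with "confidence" (0 to 1); they miss things now and then, are a little off and sometimes report something else, mostly with a low value. They report only what shows in the picture. A call takes as long as a camera call.
- bot.look_for(picture, label): "rect" ([left, top, width, height] in pixels, round what is visible of it).
The state is a dict: "time": time; "q": joint angles; "qd": joint speeds; "joint_efforts": joint torques, N m; "ee_pos": TCP position; "tcp_rot": TCP orientation; "wrist_force": force on the tool from outside, world axes, zero at the start; "torque": the same for the moment, N m; "opening": finger opening in m.
Only numpy, scipy, OpenCV 4.12 (cv2) and the standard library are available. Lean on these libraries where they do the work, as an engineer would, in place of code of your own. Each camera call takes 0.05 s, during which the arm holds its last target.

## Working session

There is one attempt and no reset: what is moved stays moved. The work goes in short steps, Python scripts to look and compute and a tool call to move; the robot and the scene stay as the last step left them, time stands still between calls to the robot, and variables do not carry over. Pictures are saved under pics/ and viewed, and the job is handed in when it is done.

Besides the shell and the picture viewer there is one more tool, called after "Call:" as name(argument=value, ...) on one line, values as JSON. servo_tool: Moves the arm, as the interface text tells. Its arguments: {"type":"object","properties":{"motion":{"type":"array","items":{"type":"array","items":{"type":"array","items":{"type":"number"}}}},"gripper":{"type":"number"},"newtons":{"type":"number"}},"required":["motion"]}

```bash
mkdir -p pics; cat > h.py <<'E'
import numpy as np, cv2, pickle
from workcell import bot
def snap(n,f):
    c=bot.camera(n); cv2.imwrite('pics/'+f,c['color'][:,:,::-1]); return c
def ray(c,u,v,z):
    R=np.array(c['R']);t=np.array(c['t']).ravel()
    d=R.T@np.array([(u-c['cx'])/c['fx'],(v-c['cy'])/c['fy'],1.]);o=-R.T@t
    return o+d*(z-o[2])/d[2]
def proj(c,X):
    p=np.array(c['R'])@np.array(X,float)+np.array(c['t']).ravel()
    return np.array([c['fx']*p[0]/p[2]+c['cx'],c['fy']*p[1]/p[2]+c['cy']])
E
python3 - <<'E'
from h import *
o=bot.get_obs();print(o)
for n in ['top','side','wrist']:
    c=snap(n,n+'0.png');pickle.dump(c,open(n+'0.pkl','wb'))
    print(n,c['fx'],(-np.array(c['R']).T@np.array(c['t']).ravel()).round(3))
    for l in ['lamp','shade','slot','toggle','stop','mug','carton','candle']:
        print(l,[(np.round(r['rect']),round(r['confidence'],2)) for r in bot.look_for(c,l)[:2]])
E
```

```text
{'time': 0.0, 'q': array([-7.28821482e+01,  5.01138480e+00,  1.00343695e+01,  9.50973715e+01,
        3.79003913e-04,  8.99998074e+01]), 'qd': array([-0.05212087,  0.07753931,  0.0561644 , -0.06018723,  0.12096839,
        0.01068715]), 'joint_efforts': array([ 2.96391670e-03, -5.20394862e+01,  4.64798820e+01,  1.68024190e-02,
        3.42144710e-05,  2.30627251e-06]), 'ee_pos': array([ 0.16183215, -0.52545505,  0.24957954]), 'tcp_rot': array([-1.79925613e+02, -3.79253710e-04,  1.71180439e+01]), 'wrist_force': array([ 0.6920253 , -0.34089233,  0.59852027]), 'torque': array([-0.00239951, -0.01979027,  0.01957023]), 'opening': 0.08552539536699008}
top 417.0876013486427 [0.523 0.012 1.035]
lamp [(array([242., 113., 175., 133.]), 0.58)]
shade [(array([241., 115., 174., 131.]), 0.95)]
slot [(array([242., 120., 173., 125.]), 0.68)]
toggle []
stop [(array([242., 146.,  59.,  24.]), 0.86)]
mug [(array([178., 156.,  57.,  38.]), 0.78), (array([240., 117., 176., 130.]), 0.69)]
carton [(array([179., 196.,  45.,  37.]), 0.6)]
candle [(array([189., 253.,  29.,  31.]), 0.96)]
side 357.59394507752455 [ 0.422 -0.509  0.742]
lamp [(array([213., 188., 160., 107.]), 0.85)]
shade [(array([214., 184., 157., 108.]), 0.85)]
slot [(array([213., 186., 162., 109.]), 0.58), (array([234., 177.,  31.,  44.]), 0.51)]
toggle []
stop [(array([273., 212.,  12.,  27.]), 0.46)]
mug [(array([234., 177.,  30.,  41.]), 0.65), (array([164., 214.,  26.,  30.]), 0.45)]
carton [(array([202., 186.,  32.,  44.]), 0.71)]
candle [(array([161., 212.,  28.,  33.]), 0.95)]
wrist 319.2942547224021 [ 0.235 -0.504  0.375]
lamp []
shade []
slot []
toggle []
stop []
mug []
carton []
candle []
```

View pics/top0.png

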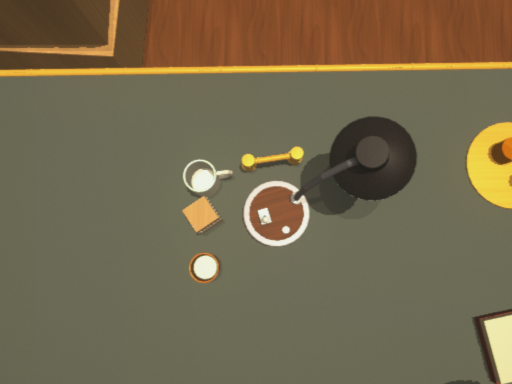

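View pics/side0.png

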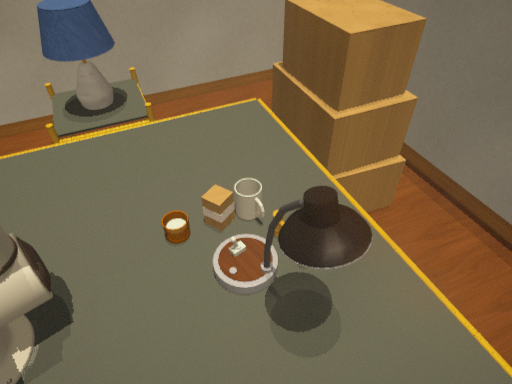

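```bash
python3 - <<'E'
import cv2
a=cv2.imread('pics/top0.png');b=cv2.imread('pics/side0.png')
cv2.imwrite('pics/top0z.png',cv2.resize(a[90:290,160:430],None,fx=2.9,fy=2.9,interpolation=cv2.INTER_CUBIC))
cv2.imwrite('pics/side0z.png',cv2.resize(b[160:310,150:390],None,fx=3.3,fy=3.3,interpolation=cv2.INTER_CUBIC))
E
```

```text
(no output)
```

View pics/top0z.png

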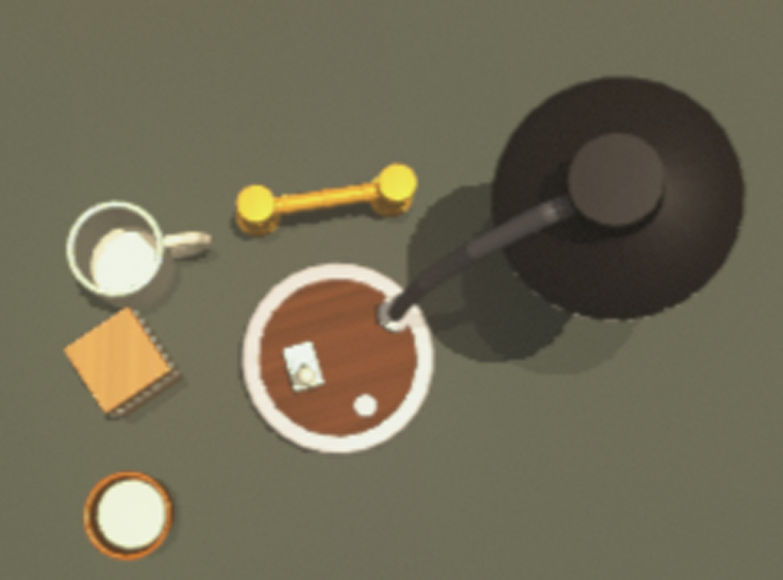

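View pics/side0z.png

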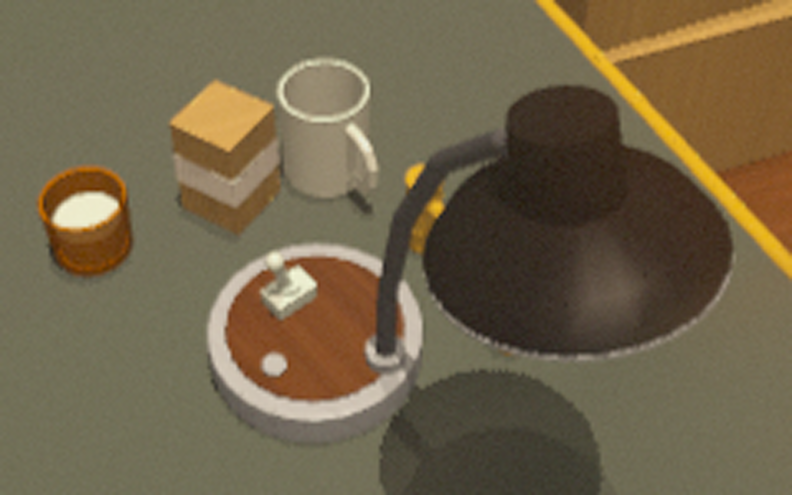

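The top view shows the base disc at about px (276,213), the posts at (248,161) and (297,154), the mug, carton and candle to the left, and the shade to the right. The lever ball is near (265,219), so the switch is off.

```bash
python3 - <<'E'
from h import *
c=pickle.load(open('top0.pkl','rb'));s=pickle.load(open('side0.pkl','rb'))
T=lambda u,v,z:ray(c,160+(u+.5)/2.9-.5,90+(v+.5)/2.9-.5,z)
S=lambda u,v,z:ray(s,150+(u+.5)/3.3-.5,160+(v+.5)/3.3-.5,z)
# disc: segment via color
print('img right',T(400,300,0)-T(300,300,0),'down',T(300,400,0)-T(300,300,0))
b=T(338,358,.032); p1=T(255,203,.074);p2=T(398,182,.074)
print('base',b,'left',T(242,358,.032),'right',T(434,358,.032),'top',T(338,263,.032),'bot',T(338,453,.032))
print('side base',S(315,332,.032))
print('posts',p1,p2,np.linalg.norm(p1-p2))
m=(p1+p2)/2; ydir=(p2-p1)/np.linalg.norm(p2-p1)
print('stop yaw options: y axis along',ydir)
print('ball',T(305,375,.09),'side ball',S(277,262,.086),'block corners',[T(*q,.049)[:2].round(4) for q in((284,350),(309,342),(324,382),(296,391))])
print('neck foot',T(392,316,.034),S(384,352,.034))
print('mug',T(115,250,.09),'handle tip',T(208,242,.06),'carton',T(118,362,.1),'candle',T(128,515,.06))
print('carton cor',[T(*q,.1)[:2].round(3) for q in((64,350),(126,308),(175,365),(112,415))])
print('shade cap',T(616,180,.365), 'knob',T(365,405,.034))
E
```

```text
img right [-0.00105203 -0.08615731  0.        ] down [-0.08605118  0.00097569  0.        ]
base [ 0.60383705 -0.01332986  0.032     ] left [0.60475501 0.06644281 0.032     ] right [ 0.60292121 -0.09291862  0.032     ] top [ 0.68369121 -0.01455902  0.032     ] bot [ 0.52558823 -0.01212541  0.032     ]
side base [ 0.60242629 -0.01875456  0.032     ]
posts [0.72701517 0.05299245 0.074     ] [ 0.74279962 -0.0630505   0.074     ] 0.11711154538667051
stop yaw options: y axis along [ 0.13478129 -0.99087537  0.        ]
ball [0.58617384 0.0141259  0.09      ] side ball [0.58751552 0.01174212 0.086     ] block corners [array([0.6095, 0.0311]), array([0.6159, 0.0106]), array([ 0.583 , -0.0012]), array([0.576 , 0.0217])]
neck foot [ 0.63817015 -0.05872106  0.034     ] [ 0.6404786  -0.05690649  0.034     ]
mug [0.6871053  0.16373299 0.09      ] handle tip [0.69796514 0.09229412 0.06      ] carton [0.59723664 0.15905346 0.1       ] candle [0.47831588 0.1563659  0.06      ]
carton cor [array([0.607, 0.201]), array([0.639, 0.153]), array([0.594, 0.115]), array([0.556, 0.163])]
shade cap [ 0.67582922 -0.16295497  0.365     ] knob [ 0.56460058 -0.03492775  0.034     ]
```

Call:
servo_tool(motion=[[[0,0,0,0,0,0.08],[0,0,0,0,0,0.084]]])

```text
time: 1.55
ee_pos: [0.1619, -0.5256, 0.2503]
tcp_rot: [-180.0, -0.0, 7.5]
wrist_force: [-0.8, -0.5, 0.5]
opening: 0.0852
```

```bash
cat >> h.py <<'E'
from scipy.spatial.transform import Rotation as Ro
def go(x,y,z,yaw=None):
    o=bot.get_obs();R=Ro.from_euler('xyz',o['tcp_rot'],degrees=True)
    d=R.inv().apply(np.array([x,y,z])-o['ee_pos'])*1000
    print('t',round(o['time'],2),'pos',o['ee_pos'].round(4),'rot',o['tcp_rot'].round(2),'F',o['wrist_force'].round(2),'tool delta mm',d.round(1))
E
python3 -c "
from h import *
go(.511,-.027,.25);go(.511,-.027,.03)"
```

```text
t 1.55 pos [ 0.1619 -0.5256  0.2503] rot [-180.     -0.      7.54] F [-0.78 -0.52  0.46] tool delta mm [ 4.115e+02 -4.485e+02  3.000e-01]
t 1.55 pos [ 0.1619 -0.5256  0.2503] rot [-180.     -0.      7.54] F [-0.78 -0.52  0.46] tool delta mm [ 411.5 -448.5  220.3]
```

Call:
servo_tool(motion=[[[27.4,-29.9,0,0,0,0],[27.4,-29.9,0,0,0,0],[27.4,-29.9,0,0,0,0],[27.4,-29.9,0,0,0,0],[27.4,-29.9,0,0,0,0]]])

```text
time: 2.05
ee_pos: [0.2781, -0.3577, 0.2504]
tcp_rot: [180.0, -0.0, 7.7]
wrist_force: [1.5, -0.8, 0.6]
opening: 0.0856
```

Call:
servo_tool(motion=[[[27.4,-29.9,0,0,0,0],[27.4,-29.9,0,0,0,0],[27.4,-29.9,0,0,0,0],[27.4,-29.9,0,0,0,0],[27.4,-29.9,0,0,0,0]]])

```text
time: 2.55
ee_pos: [0.3939, -0.191, 0.2505]
tcp_rot: [180.0, -0.0, 7.7]
wrist_force: [0.4, -0.3, -0.0]
opening: 0.0854
```

Call:
servo_tool(motion=[[[27.4,-29.9,0,0,0,0],[27.4,-29.9,0,0,0,0],[27.4,-29.9,0,0,0,0],[27.4,-29.9,0,0,0,0],[27.4,-29.9,0,0,0,0]]])

```text
time: 3.05
ee_pos: [0.5096, -0.0243, 0.2504]
tcp_rot: [180.0, -0.0, 7.7]
wrist_force: [0.1, -1.2, 1.4]
opening: 0.0851
```

```bash
python3 -c "
from h import *
go(.511,-.027,.03)
c=snap('wrist','wrist1.png');pickle.dump(c,open('wrist1.pkl','wb'))
c=snap('side','side1.png');pickle.dump(c,open('side1.pkl','wb'))
"
```

```text
t 3.05 pos [ 0.5096 -0.0243  0.2504] rot [ 1.7999e+02 -3.0000e-02  7.7400e+00] F [ 0.12 -1.19  1.38] tool delta mm [  0.9   2.8 220.4]
```

View pics/wrist1.png

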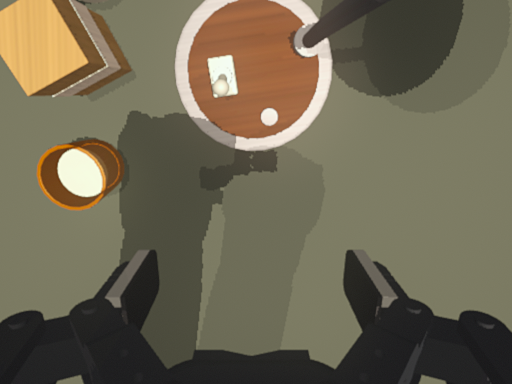

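View pics/side1.png

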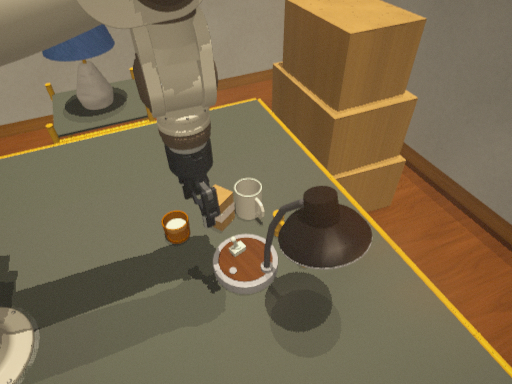

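The wrist view shows the disc centred near (254,71), with the lever ball at (221,88) and nothing between the fingers and the disc.

```bash
python3 -c "
from h import *
c=pickle.load(open('wrist1.pkl','rb'))
for q in ((254,71),(176,71),(332,71),(254,151)): print(ray(c,*q,.032))
print('ball',ray(c,221,87,.088),'neck',ray(c,306,41,.034),'blk',[ray(c,*q,.049)[:2] for q in ((208,59),(233,55),(238,94),(212,98))])
print('lab finger tips',proj(c,[0.51,-.024,.23]))
"
```

```text
[ 0.60573244 -0.01512375  0.032     ]
[0.59518632 0.06258666 0.032     ]
[ 0.61627665 -0.09282012  0.032     ]
[ 0.52546766 -0.02626141  0.032     ]
ball [0.58600629 0.01107291 0.088     ] neck [ 0.63952585 -0.06153414  0.034     ] blk [array([0.60941551, 0.02945378]), array([0.61606352, 0.0064415 ]), array([ 0.58182977, -0.00253229]), array([0.57469217, 0.02222575])]
lab finger tips [248.89652935 250.23598574]
```

Call:
servo_tool(motion=[[[0,3,42,0,0,0],[0,0,42,0,0,0],[0,0,42,0,0,0],[0,0,42,0,0,0],[0,0,30,0,0,0]]])

```text
time: 3.65
ee_pos: [0.508, -0.0293, 0.0496]
tcp_rot: [-180.0, 0.1, 7.7]
wrist_force: [0.2, 0.2, 0.4]
opening: 0.0856
```

Call:
servo_tool(motion=[[[0,0,12,0,0,0],[0,0,10,0,0,0],[0,0,0,0,0,0]]])

```text
time: 3.95
ee_pos: [0.5093, -0.0291, 0.0303]
tcp_rot: [-180.0, 0.0, 7.7]
wrist_force: [-1.0, 0.2, -0.0]
opening: 0.0855
```

```bash
python3 -c "
from h import *
go(.5836,-.0256,.03)
c=snap('wrist','wrist2.png')
c=snap('side','side2.png')
b=c['color'][:,:,::-1]
cv2.imwrite('pics/side2z.png',cv2.resize(b[140:310,140:390],None,fx=3.2,fy=3.2,interpolation=cv2.INTER_CUBIC))
"
```

```text
t 3.95 pos [ 0.5093 -0.0291  0.0303] rot [-1.80e+02  1.00e-02  7.71e+00] F [-0.96  0.17 -0.02] tool delta mm [74.1  6.5  0.3]
```

View pics/wrist2.png

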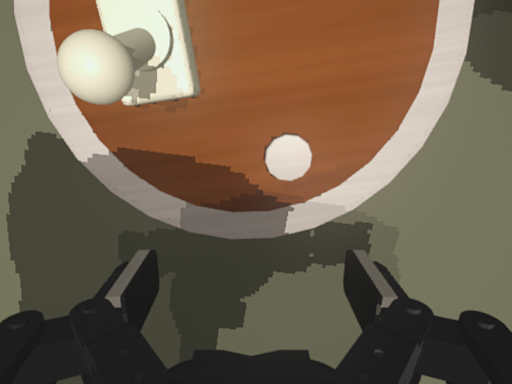

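View pics/side2z.png

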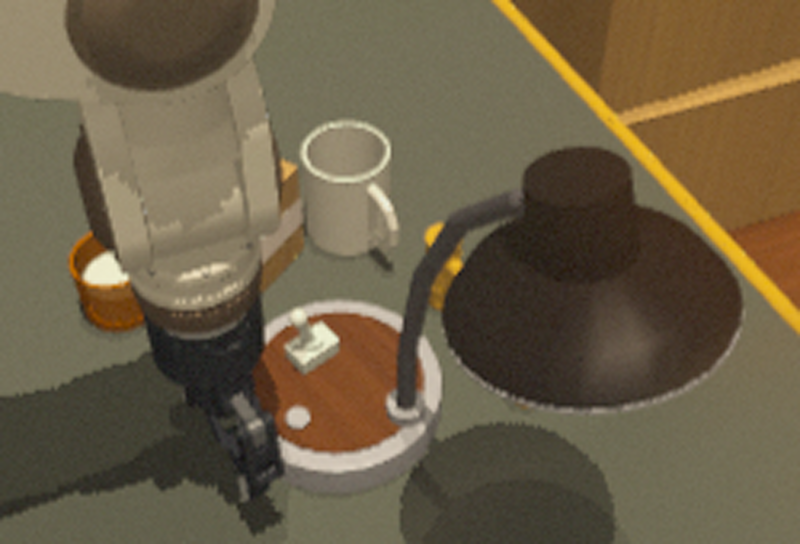

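Call:
servo_tool(motion=[[[3,0,0,0,0,0],[3,0,0,0,0,0],[3,0,0,0,0,0],[3,0,0,0,0,0]]])

```text
time: 4.45
ee_pos: [0.5217, -0.0273, 0.0306]
tcp_rot: [180.0, -0.0, 7.7]
wrist_force: [0.1, -0.1, 0.5]
opening: 0.0858
```

Call:
servo_tool(motion=[[[2,0,0,0,0,0],[2,0,0,0,0,0],[2,0,0,0,0,0],[2,0,0,0,0,0]]])

```text
time: 4.85
ee_pos: [0.5283, -0.0261, 0.03]
tcp_rot: [-180.0, 0.1, 7.7]
wrist_force: [-5.0, 1.1, 1.6]
opening: 0.0855
```

Call:
servo_tool(motion=[[[2,0.5,0,0,0,0],[2,0.5,0,0,0,0],[2,0.5,0,0,0,0],[2,0.5,0,0,0,0]]])

```text
time: 5.25
ee_pos: [0.5364, -0.0268, 0.03]
tcp_rot: [-179.9, 0.1, 7.7]
wrist_force: [-6.0, 1.3, 2.0]
opening: 0.0855
```

```bash
python3 -c "
from h import *
go(.5836,-.0256,.03)
c=snap('wrist','wrist3.png')
c=snap('side','side3.png')
b=c['color'][:,:,::-1]
cv2.imwrite('pics/side3z.png',cv2.resize(b[140:310,140:390],None,fx=3.2,fy=3.2,interpolation=cv2.INTER_CUBIC))
"
```

```text
t 5.25 pos [ 0.5364 -0.0268  0.03  ] rot [-1.7994e+02  1.2000e-01  7.7400e+00] F [-6.03  1.31  2.03] tool delta mm [46.9  5.1 -0.2]
```

View pics/wrist3.png

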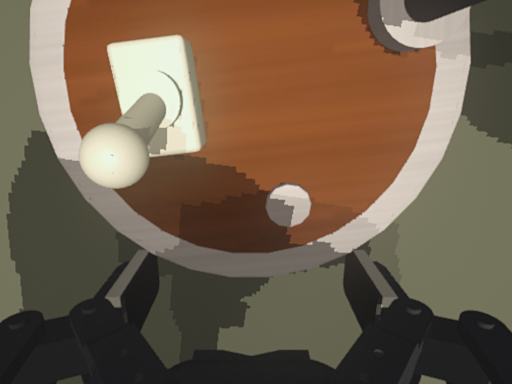

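View pics/side3z.png

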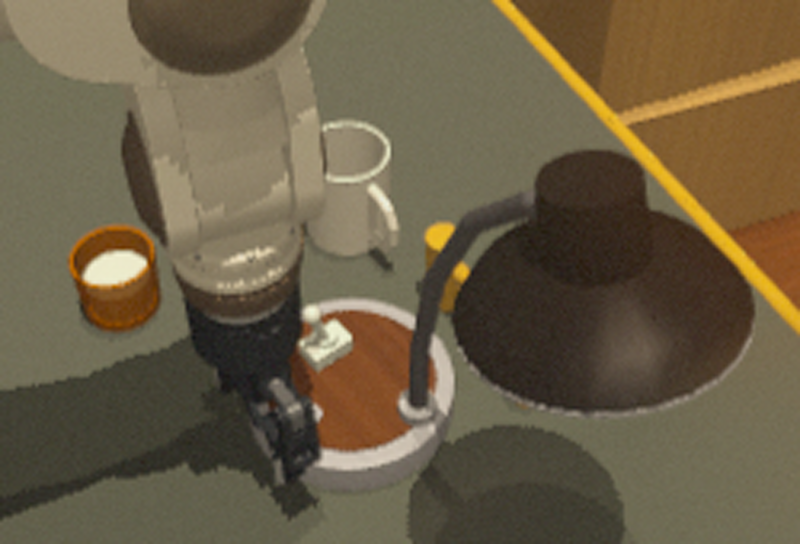

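Call:
servo_tool(motion=[[[3,0.3,0,0,0,0],[3,0.3,0,0,0,0],[3,0.3,0,0,0,0],[3,0.3,0,0,0,0],[3,0.3,0,0,0,0]]])

```text
time: 5.85
ee_pos: [0.5516, -0.0266, 0.0299]
tcp_rot: [-180.0, 0.1, 7.7]
wrist_force: [-4.8, -0.2, 1.3]
opening: 0.0857
```

Call:
servo_tool(motion=[[[3,0.3,0,0,0,0],[3,0.3,0,0,0,0],[3,0.3,0,0,0,0],[3,0.3,0,0,0,0],[2,0.3,0,0,0,0]]])

```text
time: 6.35
ee_pos: [0.5658, -0.0262, 0.03]
tcp_rot: [-180.0, 0.1, 7.7]
wrist_force: [-5.0, -0.9, 1.2]
opening: 0.0853
```

```bash
python3 -c "
from h import *
go(.5836,-.0256,.03)
c=snap('wrist','wrist4.png')
c=snap('side','side4.png')
b=c['color'][:,:,::-1]
cv2.imwrite('pics/side4z.png',cv2.resize(b[140:310,140:390],None,fx=3.2,fy=3.2,interpolation=cv2.INTER_CUBIC))
"
```

```text
t 6.35 pos [ 0.5658 -0.0262  0.03  ] rot [-1.7998e+02  1.0000e-01  7.7200e+00] F [-4.96 -0.95  1.23] tool delta mm [17.7  1.8 -0.1]
```

View pics/wrist4.png

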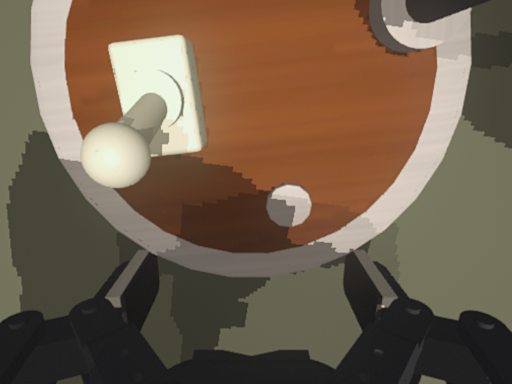

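View pics/side4z.png

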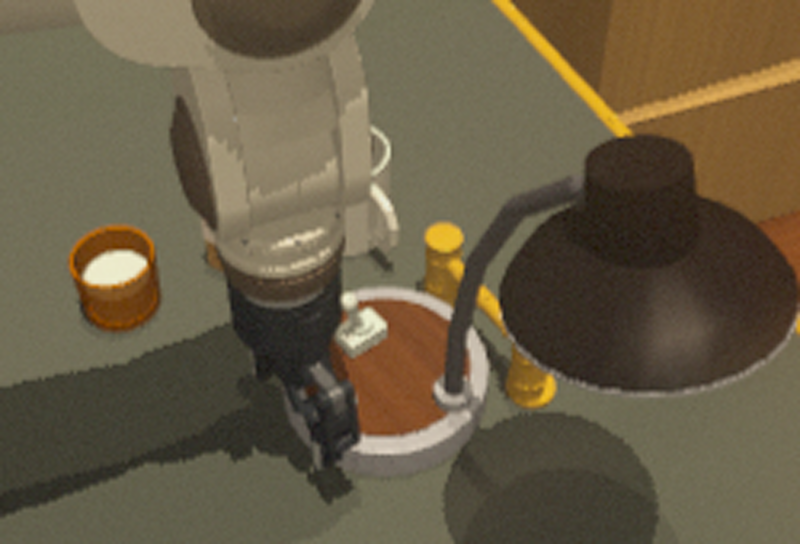

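Call:
servo_tool(motion=[[[2,0.2,0,0,0,0],[2,0.2,0,0,0,0],[2,0.2,0,0,0,0],[2,0.2,0,0,0,0],[2,0.2,0,0,0,0]]])

```text
time: 6.95
ee_pos: [0.5759, -0.0259, 0.03]
tcp_rot: [-180.0, 0.1, 7.7]
wrist_force: [-5.7, -0.4, 2.1]
opening: 0.0854
```

Call:
servo_tool(motion=[[[1,0.1,0,0,0,0],[1,0.1,0,0,0,0],[1,0.1,0,0,0,0]]])

```text
time: 7.25
ee_pos: [0.5791, -0.0258, 0.03]
tcp_rot: [-180.0, 0.1, 7.7]
wrist_force: [-5.0, -0.1, 0.5]
opening: 0.0854
```

```bash
cat > meas.py <<'E'
from h import *
import sys
n=sys.argv[1]
go(.5836,-.0256,.03)
c=snap('top','top%s.png'%n);pickle.dump(c,open('top%s.pkl'%n,'wb'))
cv2.imwrite('pics/top%sz.png'%n,cv2.resize(c['color'][90:290,160:430,::-1],None,fx=2.9,fy=2.9,interpolation=cv2.INTER_CUBIC))
s=snap('side','side%s.png'%n);pickle.dump(s,open('side%s.pkl'%n,'wb'))
cv2.imwrite('pics/side%sz.png'%n,cv2.resize(s['color'][140:310,140:390,::-1],None,fx=3.2,fy=3.2,interpolation=cv2.INTER_CUBIC))
w=snap('wrist','wrist%s.png'%n);pickle.dump(w,open('wrist%s.pkl'%n,'wb'))
E
python3 meas.py 5
```

```text
t 7.25 pos [ 0.5791 -0.0258  0.03  ] rot [-1.7999e+02  5.0000e-02  7.7200e+00] F [-5.04 -0.06  0.52] tool delta mm [4.5 0.4 0. ]
```

View pics/top5z.png

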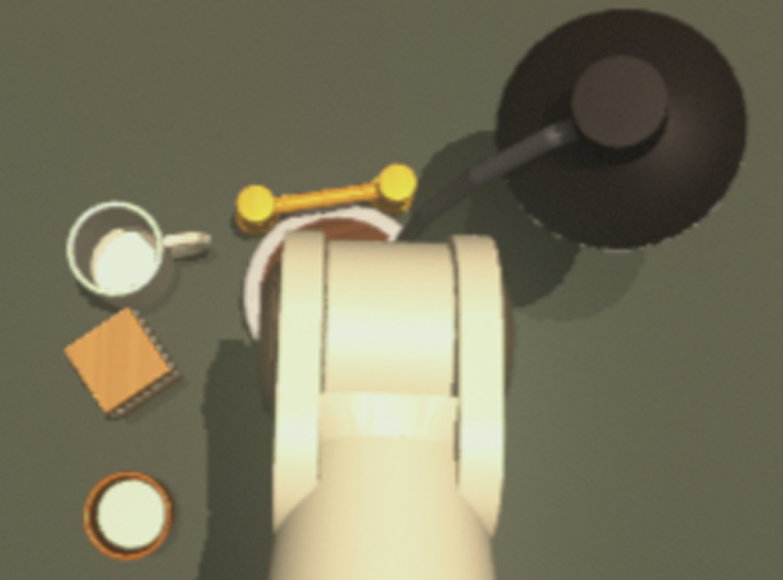

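View pics/side5z.png

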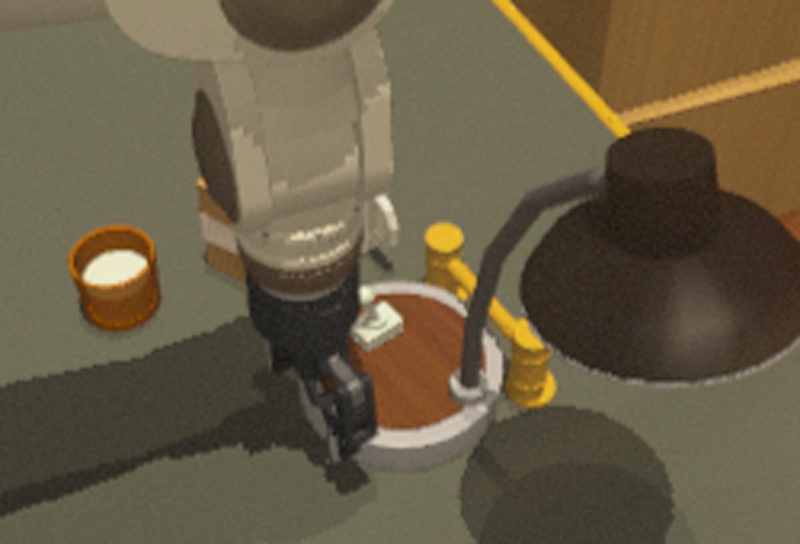

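Nearly there; both posts are within a few mm of the disc. I'll creep in and watch the force.

Call:
servo_tool(motion=[[[1,0,0,0,0,0],[1,0,0,0,0,0]]])

```text
time: 7.6
ee_pos: [0.5815, -0.0255, 0.0302]
tcp_rot: [180.0, 0.0, 7.7]
wrist_force: [-4.6, -0.3, -1.2]
opening: 0.0853
```

Call:
servo_tool(motion=[[[0.8,0,0,0,0,0]]])

```text
time: 7.7
ee_pos: [0.5824, -0.0254, 0.0302]
tcp_rot: [180.0, 0.0, 7.7]
wrist_force: [-3.8, -1.0, -1.1]
opening: 0.0852
```

Call:
servo_tool(motion=[[[0.6,0,0,0,0,0]]])

```text
time: 7.8
ee_pos: [0.5829, -0.0253, 0.0302]
tcp_rot: [180.0, 0.0, 7.7]
wrist_force: [-4.7, -1.8, -0.4]
opening: 0.0851
```

Call:
servo_tool(motion=[[[0.6,0,0,0,0,0]]])

```text
time: 7.9
ee_pos: [0.5831, -0.0253, 0.0301]
tcp_rot: [180.0, 0.1, 7.7]
wrist_force: [-6.4, -2.0, 0.1]
opening: 0.0855
```

Call:
servo_tool(motion=[[[0.5,0,0,0,0,0]]])

```text
time: 8.0
ee_pos: [0.5832, -0.0253, 0.03]
tcp_rot: [180.0, 0.1, 7.7]
wrist_force: [-9.5, -1.3, 1.5]
opening: 0.0851
```

Call:
servo_tool(motion=[[[0.5,0,0,0,0,0]]])

```text
time: 8.1
ee_pos: [0.5834, -0.0253, 0.03]
tcp_rot: [180.0, 0.1, 7.7]
wrist_force: [-11.1, -2.8, 1.1]
opening: 0.0857
```

```bash
python3 meas.py 6
```

```text
t 8.1 pos [ 0.5834 -0.0253  0.03  ] rot [1.80e+02 1.40e-01 7.71e+00] F [-11.14  -2.79   1.11] tool delta mm [0.2 0.3 0. ]
```

View pics/side6z.png

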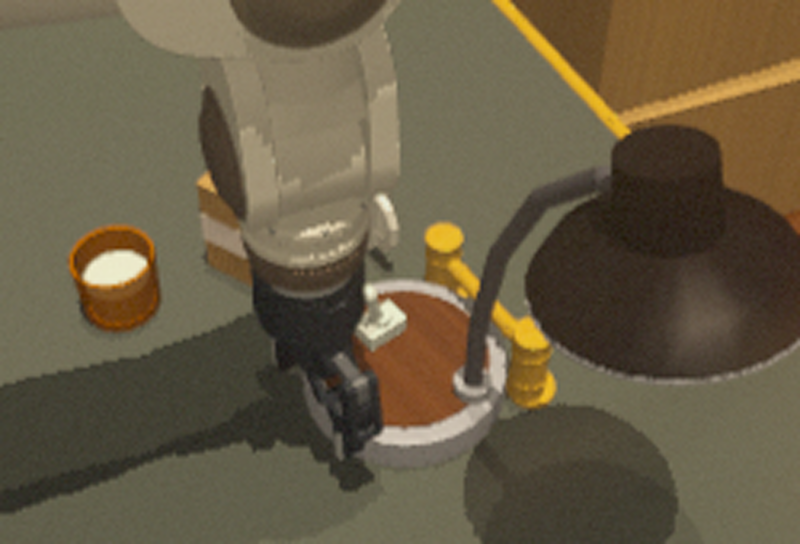

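View pics/wrist6.png

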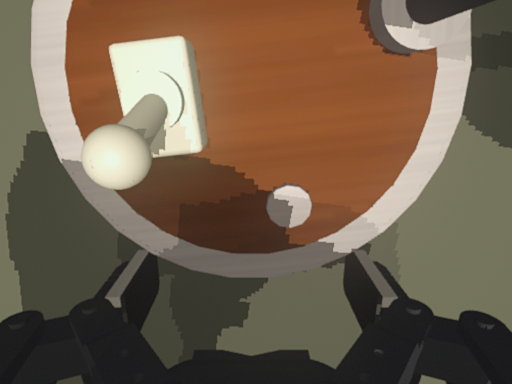

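Balanced reaction of 11 N in line with the stop normal, so both posts are touched. I'll compute the ball position and then retreat.

```bash
python3 -c "
from h import *
w=pickle.load(open('wrist6.pkl','rb'))
print('ball',ray(w,117,157,.086),'blk',[ray(w,*q,.049)[:2].round(4) for q in ((110,44),(185,37),(206,149),(135,157))])
print('knob',ray(w,289,206,.036))
print('top rim l/r at row60', ray(w,31,60,.032),ray(w,471,60,.032))
"
```

```text
ball [0.64230423 0.01108965 0.086     ] blk [array([0.6673, 0.0281]), array([0.6722, 0.0058]), array([ 0.6395, -0.0035]), array([0.6336, 0.0197])]
knob [ 0.61886957 -0.03637951  0.036     ]
top rim l/r at row60 [0.659516   0.06291532 0.032     ] [ 0.68041947 -0.09161872  0.032     ]
```

Call:
servo_tool(motion=[[[-1,0,0,0,0,0],[-3,0,0,0,0,0],[-10,0,0,0,0,0],[-20,0,0,0,0,0],[-30,0,0,0,0,0]]])

```text
time: 8.75
ee_pos: [0.5212, -0.0337, 0.0305]
tcp_rot: [180.0, -0.1, 7.7]
wrist_force: [-0.2, -0.4, 0.6]
opening: 0.0853
```

Call:
servo_tool(motion=[[[-10,0,-30,0,0,0],[0,0,-40,0,0,0],[0,0,-40,0,0,0],[0,0,-30,0,0,0],[0,0,0,0,0,0]]], gripper=0, newtons=20)

```text
time: 9.25
ee_pos: [0.5128, -0.0352, 0.1755]
tcp_rot: [179.9, -0.5, 7.7]
wrist_force: [-0.6, -0.2, -0.9]
opening: 0.0121
```

```bash
python3 meas.py 7
```

```text
t 9.25 pos [ 0.5128 -0.0352  0.1755] rot [179.9   -0.48   7.72] F [-0.55 -0.24 -0.91] tool delta mm [ 70.2  -0.3 146. ]
```

View pics/top7z.png

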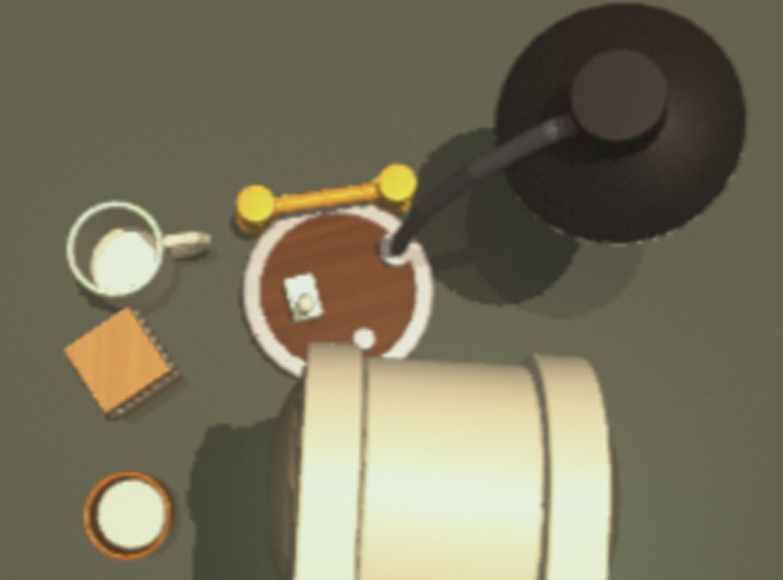

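View pics/wrist7.png

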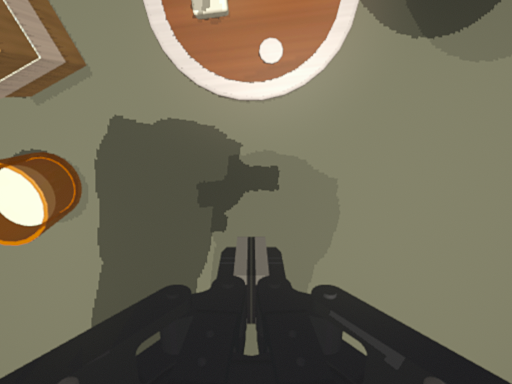

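```bash
python3 -c "
from h import *
c=pickle.load(open('top7.pkl','rb'));im=cv2.resize(c['color'][130:240,220:330,::-1],None,fx=5,fy=5,interpolation=cv2.INTER_CUBIC)
def circ(x,y,r,z,col):
    for a in np.linspace(0,2*np.pi,150):
        u,v=proj(c,[x+r*np.cos(a),y+r*np.sin(a),z]);cv2.circle(im,(int((u-220+.5)*5),int((v-130+.5)*5)),1,col,-1)
circ(.6616,-.015,.08,.032,(255,0,0))
for p in ((.727,.053),(.7428,-.063)): circ(*p,.0155,.074,(0,0,255)); circ(*p,.014,.032,(0,255,0))
cv2.imwrite('pics/ov7.png',im)
g=c['color'].astype(int)
m=np.min(g,2)>150
"
```

```text
(no output)
```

View pics/ov7.png

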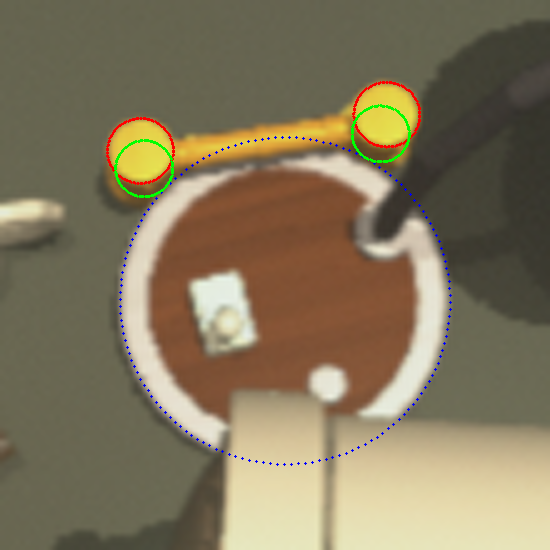

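```bash
python3 -c "
from h import *
from scipy.optimize import least_squares
def fit(f,angs,c0):
    c=pickle.load(open(f,'rb'));g=cv2.cvtColor(c['color'],cv2.COLOR_RGB2GRAY).astype(np.float32)
    P=[]
    rs=np.arange(.070,.092,.0003)
    for a in np.radians(angs):
        pts=np.array([proj(c,[c0[0]+r*np.cos(a),c0[1]+r*np.sin(a),.032]) for r in rs]).astype(np.float32)
        v=cv2.remap(g,pts[None,:,0],pts[None,:,1],cv2.INTER_LINEAR)[0]
        v=cv2.GaussianBlur(v[None],(0,0),3)[0]
        i=np.argmin(np.diff(v)); P.append([c0[0]+rs[i]*np.cos(a),c0[1]+rs[i]*np.sin(a)])
    P=np.array(P)
    s=least_squares(lambda q:np.hypot(P[:,0]-q[0],P[:,1]-q[1])-.08,c0,loss='soft_l1',f_scale=.001)
    s2=least_squares(lambda q:np.hypot(P[:,0]-q[0],P[:,1]-q[1])-q[2],[*c0,.08],loss='soft_l1',f_scale=.001)
    print(f,s.x.round(4),s2.x.round(4),(1e3*s.fun).round(1))
fit('top0.pkl',range(0,360,10),[.604,-.014])
fit('top7.pkl',list(range(65,145,5))+list(range(215,280,5)),[.6616,-.015])
fit('side7.pkl',list(range(60,290,10)),[.6616,-.015])
"
```

```text
top0.pkl [ 0.6052 -0.013 ] [ 0.605  -0.0129  0.0787] [-1.9 -1.5 -1.9 -1.1 -0.8 -1.7 -1.6 -1.5 -1.  -1.4 -0.6 -0.9 -0.9 -1.
 -1.  -1.3 -1.4 -0.5 -1.3 -1.7 -1.  -0.9 -1.2 -1.5 -1.3 -0.8 -1.3 -1.8
 -1.4 -2.  -1.   0.5 -1.9 -1.6 -1.8 -1.1]
top7.pkl [ 0.6635 -0.0139] [ 0.6612 -0.0137  0.0786] [-2.2 -2.1 -1.9 -2.1 -1.3 -1.2 -0.7 -1.1 -0.4 -0.5  0.3 -0.1  0.4  0.6
  0.5  0.9 -6.3 -3.4  0.2  0.2  0.1 -0.6  0.2 -0.8 -0.9 -1.1 -1.2 -1.4
 -1.5]
side7.pkl [ 0.6611 -0.0148] [ 0.6602 -0.0147  0.0793] [-2.1 -1.6 -0.2  0.6 -0.7 -0.2  0.   0.3  0.2 -0.4 -1.   0.2 -0.3  0.
  0.1  0.1  0.5 -0.3 -0.5 -0.4 -0.9 -0.2 -1. ]
```

Call:
servo_tool(motion=[[[0,0,0,0,0,-0.08],[0,0,0,0,0,-0.073],[0,0,0,0,0,0]]])

```text
time: 9.7
ee_pos: [0.5105, -0.035, 0.1688]
tcp_rot: [-180.0, 0.1, 16.5]
wrist_force: [-0.1, -0.1, 0.3]
opening: -0.0001
```

```bash
python3 -c "
from h import *
print(bot.get_obs()['opening'])
go(.6112,.0014,.175);go(.6112,.0014,.095)"
```

```text
-5.893860605084854e-05
t 9.7 pos [ 0.5105 -0.035   0.1688] rot [-1.7996e+02  1.1000e-01  1.6550e+01] F [-0.07 -0.13  0.27] tool delta mm [106.9  -6.2  -6.4]
t 9.7 pos [ 0.5105 -0.035   0.1688] rot [-1.7996e+02  1.1000e-01  1.6550e+01] F [-0.07 -0.13  0.27] tool delta mm [107.   -6.2  73.6]
```

Call:
servo_tool(motion=[[[30,-2,0,0,0,0],[30,-2,0,0,0,0],[25,-2,0,0,0,0],[15,0,15,0,0,0],[0,0,20,0,0,0]]])

```text
time: 10.2
ee_pos: [0.6069, -0.0003, 0.134]
tcp_rot: [180.0, -0.0, 16.4]
wrist_force: [0.2, 0.1, -0.2]
opening: -0.0
```

Call:
servo_tool(motion=[[[0,0,20,0,0,0],[0,0,18,0,0,0],[0,0,0,0,0,0]]])

```text
time: 10.5
ee_pos: [0.6035, -0.0009, 0.0935]
tcp_rot: [-179.9, 0.3, 16.4]
wrist_force: [-0.4, -0.1, -0.2]
opening: -0.0
```

```bash
python3 meas.py 8; python3 -c "
from h import *
go(.6112,.0014,.095)"
```

```text
t 10.5 pos [ 0.6035 -0.0009  0.0935] rot [-179.91    0.32   16.38] F [-0.43 -0.11 -0.21] tool delta mm [-25.7  18.2  63.6]
t 10.65 pos [ 0.6054 -0.0009  0.0979] rot [ 1.7999e+02 -2.0000e-02  1.6440e+01] F [-0.24 -0.69 -0.05] tool delta mm [ 6.2 -0.6  2.9]
```

View pics/side8z.png

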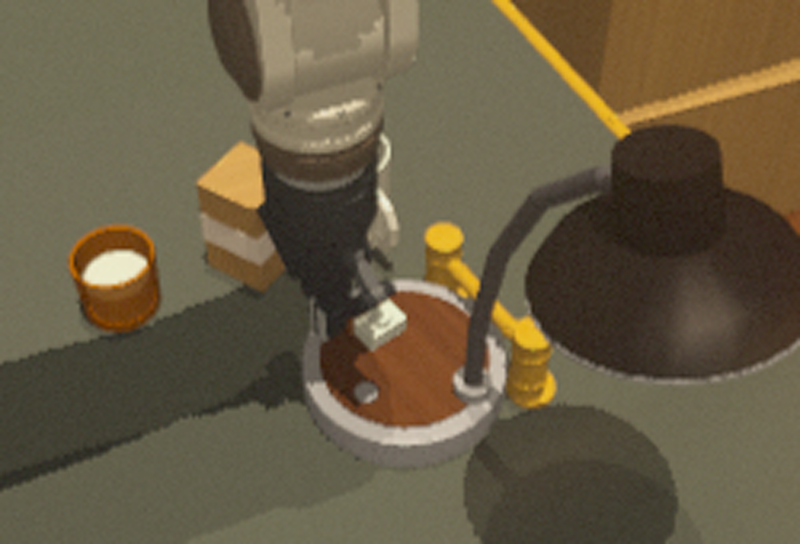

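View pics/wrist8.png

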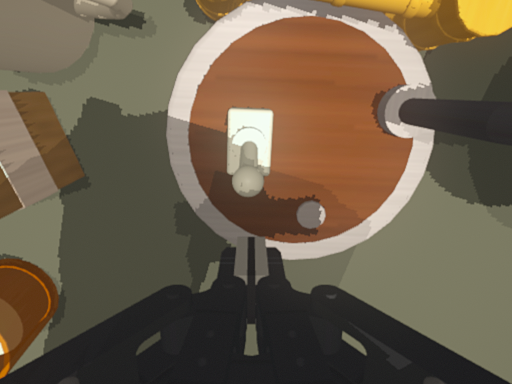

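The wrist view shows the ball at (248,181) straight ahead of the closed fingers at col 250, and the disc against both posts. I'll advance slowly.

Call:
servo_tool(motion=[[[4,0,3,0,0,0],[4,0,0,0,0,0],[4,0,0,0,0,0],[3,0,0,0,0,0],[0,0,0,0,0,0]]])

```text
time: 11.15
ee_pos: [0.6202, 0.0035, 0.0943]
tcp_rot: [180.0, -0.0, 16.5]
wrist_force: [-0.2, -0.5, -1.2]
opening: 0.0001
```

Call:
servo_tool(motion=[[[1,0,0,0,0,0],[1,0,0,0,0,0],[1,0,0,0,0,0]]])

```text
time: 11.45
ee_pos: [0.6226, 0.0042, 0.0943]
tcp_rot: [180.0, -0.0, 16.5]
wrist_force: [-0.4, 0.2, 0.7]
opening: -0.0002
```

Call:
servo_tool(motion=[[[1,0,0,0,0,0],[1,0,0,0,0,0]]])

```text
time: 11.65
ee_pos: [0.6246, 0.0048, 0.0944]
tcp_rot: [180.0, -0.0, 16.5]
wrist_force: [-0.3, -0.2, -0.2]
opening: -0.0001
```

Call:
servo_tool(motion=[[[1,0,0,0,0,0],[1,0,0,0,0,0]]])

```text
time: 11.85
ee_pos: [0.6263, 0.0053, 0.0942]
tcp_rot: [-180.0, 0.0, 16.5]
wrist_force: [-3.9, 0.3, 1.7]
opening: -0.0001
```

Contact at the expected place. Carrying on in small steps.

Call:
servo_tool(motion=[[[1,0,0,0,0,0],[1,0,0,0,0,0]]])

```text
time: 12.05
ee_pos: [0.6273, 0.0056, 0.0944]
tcp_rot: [180.0, 0.1, 16.5]
wrist_force: [-8.8, -2.5, 6.0]
opening: -0.0
```

Call:
servo_tool(motion=[[[1,0,0,0,0,0],[1,0,0,0,0,0]]])

```text
time: 12.25
ee_pos: [0.6293, 0.0062, 0.0946]
tcp_rot: [180.0, 0.1, 16.5]
wrist_force: [-7.6, -1.0, 6.3]
opening: 0.0
```

```bash
python3 meas.py 9
```

```text
t 12.25 pos [0.6293 0.0062 0.0946] rot [1.800e+02 1.100e-01 1.647e+01] F [-7.56 -1.02  6.26] tool delta mm [-52.7  17.5  64.8]
```

View pics/wrist9.png

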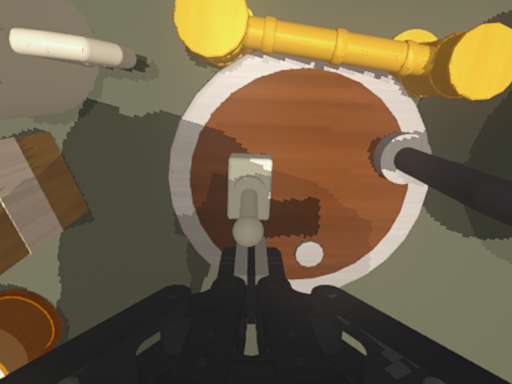

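Call:
servo_tool(motion=[[[1,0,0,0,0,0],[1,0,0,0,0,0]]])

```text
time: 12.6
ee_pos: [0.6315, 0.0068, 0.0946]
tcp_rot: [180.0, 0.1, 16.5]
wrist_force: [-5.5, -1.1, 4.8]
opening: 0.0001
```

Call:
servo_tool(motion=[[[1,0,0,0,0,0],[1,0,0,0,0,0]]])

```text
time: 12.8
ee_pos: [0.6339, 0.0075, 0.0945]
tcp_rot: [180.0, 0.0, 16.5]
wrist_force: [-3.2, -0.9, 2.5]
opening: 0.0002
```

Call:
servo_tool(motion=[[[1,0,0,0,0,0],[1,0,0,0,0,0]]])

```text
time: 13.0
ee_pos: [0.6364, 0.0083, 0.0943]
tcp_rot: [180.0, -0.0, 16.5]
wrist_force: [-0.5, 0.1, -0.5]
opening: 0.0003
```

```bash
python3 meas.py 10
```

```text
t 13.0 pos [0.6364 0.0083 0.0943] rot [ 1.800e+02 -3.000e-02  1.649e+01] F [-0.48  0.06 -0.49] tool delta mm [-60.2  17.5  64.2]
```

View pics/wrist10.png

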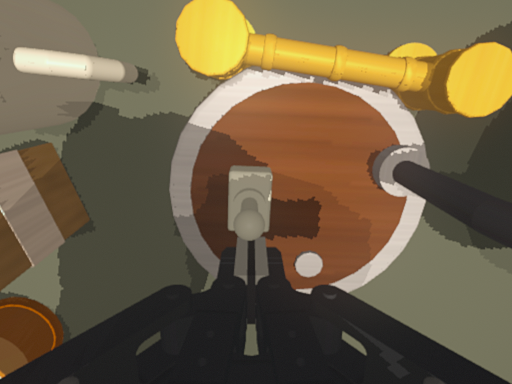

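Call:
servo_tool(motion=[[[0,0,0,0,0,0],[0,0,0,0,0,0],[0,0,0,0,0,0]]])

```text
time: 13.45
ee_pos: [0.6361, 0.0082, 0.0943]
tcp_rot: [180.0, -0.0, 16.5]
wrist_force: [0.6, -0.2, -0.4]
opening: -0.0002
```

```bash
python3 meas.py 11
```

```text
t 13.45 pos [0.6361 0.0082 0.0943] rot [ 1.800e+02 -1.000e-02  1.649e+01] F [ 0.63 -0.24 -0.37] tool delta mm [-59.9  17.5  64.3]
```

View pics/wrist11.png

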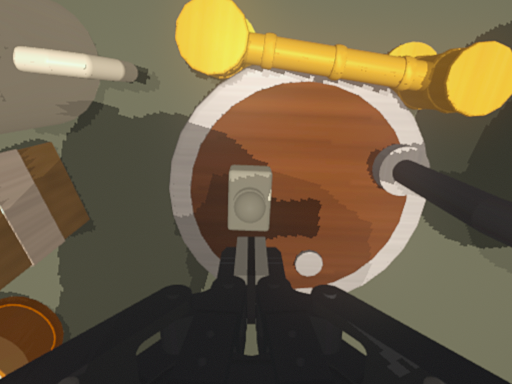

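The lever has snapped over: the ball is now at (249,207), clear of the finger. I'll back off and check.

Call:
servo_tool(motion=[[[-10,0,0,0,0,0],[-20,0,-5,0,0,0],[-25,0,-30,0,0,0],[-30,0,-30,0,0,0],[-30,0,-30,0,0,0]]])

```text
time: 14.1
ee_pos: [0.5239, -0.0248, 0.1901]
tcp_rot: [-180.0, 0.0, 16.5]
wrist_force: [0.9, 0.1, 0.7]
opening: -0.0
```

Call:
servo_tool(motion=[[[-40,0,0,0,0,0],[-40,0,0,0,0,0],[-40,0,0,0,0,0],[0,0,0,0,0,0],[0,0,0,0,0,0]]])

```text
time: 14.6
ee_pos: [0.4101, -0.0588, 0.1898]
tcp_rot: [180.0, -0.1, 16.4]
wrist_force: [0.4, -0.9, -0.6]
opening: 0.0001
```

```bash
python3 meas.py 12; python3 -c "
from h import *
w=pickle.load(open('wrist11.pkl','rb'))
b=ray(w,249.5,207,.086);print('ball',b)
d=b[:2]-[.6612,-.0145];a=np.radians(16.5);print('lamp frame',d@[np.cos(a),np.sin(a)],d@[-np.sin(a),np.cos(a)])
"
```

```text
t 14.6 pos [ 0.4101 -0.0588  0.1898] rot [ 1.7995e+02 -1.1000e-01  1.6430e+01] F [ 0.4  -0.92 -0.63] tool delta mm [175.5  17.1 160.1]
ball [0.66282858 0.01601264 0.086     ]
lamp frame 0.010227573461377815 0.02879358423363157
```

View pics/top12z.png

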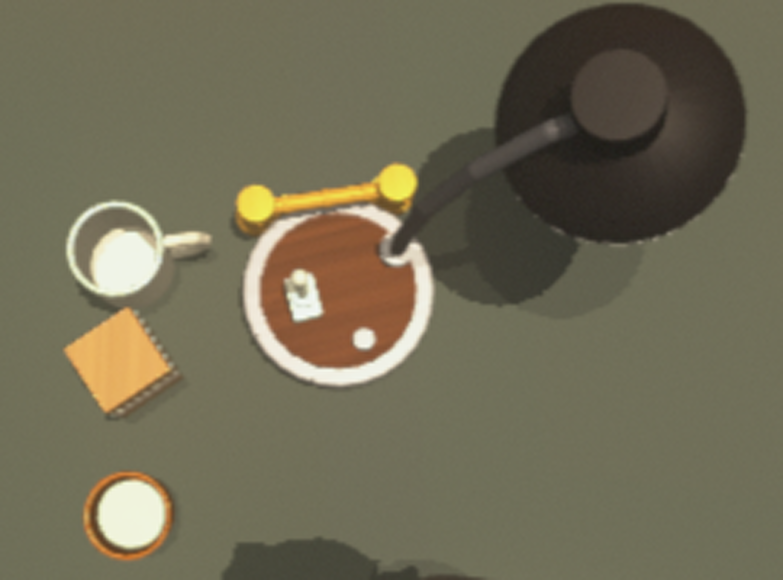

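View pics/side12z.png

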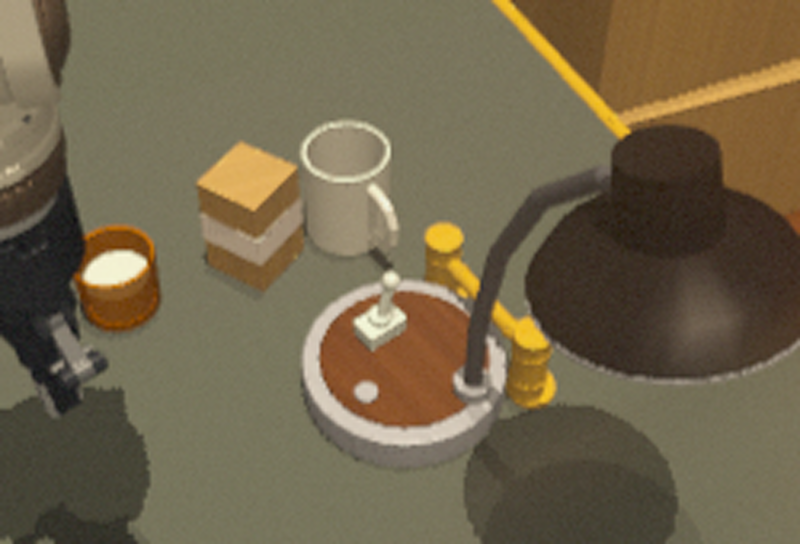

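The lever is on, with its ball at +10 mm in the lamp frame. The lamp is upright against the posts, and the shade and base pixels are the same as before the flip. The bystanders have not moved.

```bash
python3 -c "
from h import *
bot.job_done();print('done')"
```

```text
the job is handed in; nothing more can be done
done
```

The lamp is home against both brass posts with its switch on, and I handed the job in at about 15 s of robot time. The system gave no verdict.

**Slide:** I pushed the lamp with the open fingers, low on the base and centred behind it, using about 5 N. At the posts the reaction rose to about 11 N, nearly square to the stop, as contact with both posts should give. The camera fits put the base centre within about 1 mm of the computed nest point. They scattered by up to 2 mm, because the arm and the bar's shadow hid part of the rim in the top view.

**Switch:** I pushed the ball with the closed fingertips along the lamp's +x, with readings up to about 11 N. The force fell to zero and the lever snapped over by itself. Its ball then lay 10 mm to +x in the lamp frame, which is the fully-on position.

**Last check:** In the final top view the base and shade sit where they did before the flip. The lamp looks upright, and the mug, carton and candle are where they started. I judged this by eye and did not run a new fit.

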